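# Pack the hanging lens canister with the forked lifter

## Robot

A 6-joint arm with a two-finger parallel gripper is mounted at the origin on the work surface. World frame = base frame: x ahead of the robot, y to its left, z up, the work surface at z = 0. Lengths are in m, angles in rad, forces in N, time in s.
With the tool pointing down it reaches from about 0.25 to 0.775 m from the base axis. Payload 4 kg.
Tool frame: the origin (TCP) lies midway between the tips of the shut fingers; the grasp point (between the pads) lies 19 mm behind it; z points along the fingers, y is the line along which they close (so a half turn about z gives the same grasp; the last joint's range is limited). The gripper opens to 94 mm and grips with 3 to 60 N. Pads are 16 mm wide; open, the fingers measure 119 mm over their backs; the gripper's body (75 mm by 177 mm) begins 78 mm behind the grasp point.
Start: joints at [-1.301, 0.087, 1.371, -0, 1.684, -0.103], TCP at [0.2, -0.512, 0.206] pointing down, gripper open.
Joint ranges: [-3.1, 3.1], [-0.76, 2.03], [0.27, 2.55], [-1.08, 4.22], [0.17, 2.65], [-2.57, 2.57]. Speed limits (rad/s): [2.79, 2.79, 3.14, 3.14, 3.14, 3.14].

## Interface

Orientations are given as [roll, pitch, yaw] about the fixed x, y, z axes, in that order (R = Rz(yaw) Ry(pitch) Rx(roll)).
In Python, from bench import robot gives the robot as it stands. The module is installed in compiled form; this text tells all that it offers.
- The arm moves only by the tool arm_command, never from a script. Its argument "targets" is a list of rows, each a list of 4 numbers: the shift along the world's x, y, z as a fraction of full scale, then the turn about the world's z as a fraction of full scale. A call has 1 to 8 rows; each row is the pose to reach, as a shift and turn from the pose commanded when the call began; what a row does not reach only later rows make up. Full scale, the value 1, is 0.5 m for a shift and 120 degrees for a turn. A row lasts 1/12 s, in which the tool goes at most 41.7 mm and 7.16 degrees, less where a joint would pass 70% of its speed; a pose out of reach is approached as far as the arm can. A call with a number of a shift or a turn outside -1 to 1 is refused whole. A call with a gripper value outside its range is refused whole. "claw" is the closure, from 0 (fully open) to 1 (shut), set as the call begins (left out, the last holds). The fingers move at their own pace and stop on an object; the grip force is fixed at half the most. Time passes only in rows, so rows that repeat a pose let the fingers close. It gives the time, the measured TCP pose, the force, the opening and the grip force at its end, in the units of the state.
- robot.get_obs(): the state, without advancing time (a new reading comes with each control period).
- robot.snapshot(name): name is "side" or "top" or "wrist"; returns the picture (480x640x3 uint8, red, green, blue); there is no depth.
- robot.camera_info(name): a dict with "vfov" (degrees; the focal length in pixels is half the picture's height over the tangent of half this angle, whatever the lens; pixels are square), "cx", "cy" (the principal point, pixels), "k1" (the pictures are not rectified: a ray, as slopes to the right and down, at radius r is drawn at 1 + k1 r^2 times it, then the intrinsics apply), "extrinsics" (4x4, takes a point from camera to world coordinates); the wrist camera has in their place "T_tool_cam" (4x4, takes a point from camera to tool coordinates, whose origin is the TCP and whose axes are the flange's). Camera axes: x right, y up, looking along -z (the intrinsics and any distortion apply to the point x, -y, -z); pixel columns grow to the right and rows downward; lengths in m; the calibration is good to about 2 mm. A picture is of the moment at which its call begins: read the wrist's pose just before it. camera_info takes no time and is no camera call.
- robot.close_job(): hands the job in; it is judged then, once.
The state is a dict: "time": time; "joint_positions": joint angles; "qvel": joint speeds; "joint_torque": joint torques, N m; "tool_pos": TCP position; "ee_rot": TCP orientation; "wrist_force": force on the tool from outside, world axes, zero at the start; "wrist_torque": the same for the moment, N m; "width": finger opening in m; "finger_force": force on a finger pad.
Only numpy, scipy, OpenCV 4.12 (cv2) and the standard library are available. Lean on these libraries where they do the work, as an engineer would, in place of code of your own. Each camera call takes 0.05 s, during which the arm holds its last target. There are 200 camera calls.

## Task

Take the forked lifter by its orange handle and, carrying the red-lidded lens canister only on the fork under its wire bail (never touch it with the gripper), lift it up off its peg and lower it upright onto the cork pad in the crate's empty cell. Slip the fork out only once the canister stands there, then stand the lifter upright back on the middle of its rubber mat and let go. Leave the blue canister, the brush, the tins, the lens cap and the fuse block where they are.

Things in the scene. Friction and masses are not known exactly. Their poses are not given: they have to be found in the camera images.
- red_canister: Lens canister to pack: aluminium cylinder with red lid and red band, 65 mm diameter, 75 mm high to the lid's top, about 250 g (+-40 %), with a rigid black wire bail above it. It hangs by the bail on one of the three pegs, underside about 64 mm above the table, and swings freely on whatever carries the bail. Origin: centre of its underside, z up; the bail stands in its y-z plane.
- red_canister_bail (a point): Underside of the bail's peak, 142 mm above the canister's underside. Bail: 6 mm wire, upright legs at y = +-35 mm up to z = 135 mm, then a shallow roof peaking at z = 145 mm (wire centres); its underside is at z = 136 mm at y = +-21 mm. The window between lid and bail is 64 mm wide, 60 mm high; the peg pierces it right under the peak.
- blue_canister: A canister of the same shape with a blue lid and band, hanging on another peg; bystander. Origin: centre of its underside.
- brush: A dust brush 52 mm wide hanging by a wire loop on the remaining peg; bystander. Origin: centre of the underside of its bristles, 140 mm below the top of its loop.
- rail: Fixed peg rail: wooden board 330 mm long (y), 36 high, 20 thick (front face x = -10 mm) on two posts, top 218 mm above the table. Origin: on the table under the board's centre; x points away from the robot. Three level pegs, 12 mm thick, stick out along -x at y = +115, 0, -115 mm, axes 200 mm up, ending in 19 mm ball heads (tip at x = -91.5 mm). Which thing hangs where varies.
- peg0 (a point): Top of the left (+y) peg where a thing hangs, 206 mm above the table, x = -62 mm in the rail's frame
- peg1 (a point): the same on the middle peg
- peg2 (a point): the same on the right (-y) peg
- lifter: Forked lifter, loose, 250 g, stands by itself on its flat steel foot on the mat. Origin: on its underside below the handle; x along the tines, z up. Foot plate 50 mm wide (y), 6 thick, x = -34 to 10 mm. From it two level tines, 8 wide, 6 thick, centred at y = +-21 mm (34 mm gap, to pass left and right of a peg), reach x = 85 mm, the last 6 mm turned up to z = 13 mm.
- lifter_grip (a point): Middle of the lifter's orange handle, a block 24 x 24 mm from z = 89 to 145 mm, this point 117 mm above the underside; gripped from above across the lifter's y. Below it a steel spine, 12 (x) x 14 mm (y)
- lifter_foot (a point): middle of the lifter's underside (x = +25 mm in the lifter's frame)
- lifter_fork (a point): point midway between the tines on the level of their top face (x = 48 mm, z = 6 mm in the lifter's frame), where the bail should ride
- mat: The lifter's black rubber mat, fixed, 140 (x) x 100 (y) x 4 mm; origin: centre of its underside, on the table.
- crate: The fixed plywood crate, 94 (x) x 270 (y) mm and 55 mm high, walls, dividers and floor 6 mm thick, divided along y into three cells, each 82 x 82 mm inside, centred at y = +88, 0 and -88 mm. Origin: centre of its underside.
- pad: Square cork pad, 74 mm, 4 mm thick, fixed on the floor of the one empty cell (its top 10 mm above the table); origin: centre of its underside. Which cell it is in varies.
- tin_a: A tin with a yellow label, 58 mm in diameter, 68 mm high, standing in one of the other cells; bystander. Origin: centre of its underside.
- tin_b: The same with a green label, in the other full cell; bystander.
- spindles: Three upright nickel reel spindles 110 mm high on a fixed black base 55 x 200 mm, behind the crate; origin: centre of the underside.
- lens_cap: A loose black steel lens cap lying flat, 68 mm in diameter, 18 mm high; bystander. Origin: centre of its underside.
- fuse_block: A loose white porcelain fuse block, 45 x 70 mm, 38 mm high; bystander. Origin: centre of its underside.
There are look-alikes about, which are no part of the job. Leave any turquoise look-alike of the lifter alone.

How it is judged:
On the way, in this order (a step that is already met when the one before it is completed fails the run):
1. the lifter is taken up off its mat (30 mm or more) (height (world z) of lifter above 0.034 m and contact force between the fingers and lifter above 1 N), for 0.2 s.
2. the red canister rides on the lifter's fork, off and clear in front of the pegs (x of red_canister in the frame of rail below -0.125 m and height (world z) of red_canister above 0.03 m and contact force between lifter and red_canister above 0.5 N), for 0.2 s.
3. the red canister stands on the cork pad, with the fork still under its bail (horizontal distance between red_canister and pad below 0.014 m and z of red_canister in the frame of pad below 0.009 m and angle between red_canister's own z axis and vertical below 0.1 rad and distance between lifter_fork and red_canister_bail below 0.05 m and contact force between the fingers and lifter above 1 N), for 0.1 s.
At the end, for the whole second after the job is handed in: The red canister stands upright (within 0.1 rad) and at rest on the cork pad, its centre within 14 mm of the pad's centre; the lifter stands upright (within 0.1 rad) and at rest on the rubber mat, the middle of its underside within 35 mm of the mat's centre, not touching the canister (horizontal distance between red_canister and pad below 0.014 m and z of red_canister in the frame of pad below 0.009 m and angle between each of red_canister, lifter's own z axis and vertical below 0.1 rad and linear speed of each of red_canister, lifter below 0.02 m/s and horizontal distance between lifter_foot and mat below 0.035 m and z of lifter in the frame of mat below 0.008 m and contact force between lifter and red_canister below 0.1 N).
It fails at once if the gripper's fingers or the arm touch the red canister (contact force between any of the fingers, the arm and red_canister above 0.5 N).
It fails at once if the red canister tips by more than 0.8 rad (angle between red_canister's own z axis and vertical above 0.8 rad).
It fails at once if the blue canister or the brush is displaced by more than 40 mm (distance of any of blue_canister, brush from where it was at the start of the episode above 0.04 m).
It fails at once if a tin is displaced by more than 25 mm (distance of any of tin_a, tin_b from where it was at the start of the episode above 0.025 m).
It fails at once if the lens cap or the fuse block is displaced by more than 30 mm (distance of any of lens_cap, fuse_block from where it was at the start of the episode above 0.03 m).
It also fails if it takes over 56 s, if anything falls off the work surface, if the arm or the gripper's body presses on something with over 40 N, if the wrist force passes 120 N, or if a joint passes its speed limit or range.

## Working session

There is one attempt and no reset: what is moved stays moved. The work goes in short steps, Python scripts to look and compute and a tool call to move; the robot and the scene stay as the last step left them, time stands still between calls to the robot, and variables do not carry over. Pictures are saved under pics/ and viewed, at most 10 in all, crops included, and the job is handed in when it is done.

Besides the shell and the picture viewer there is one more tool, called after ">>>" as name([rows], argument=value, ...), one row to a line, values as JSON. arm_command: Moves the arm, as the interface text tells. Shift numbers are shares of 0.5 m and turn numbers shares of 120 degrees, none past 1 either way. Its arguments: {"type":"object","properties":{"targets":{"type":"array"},"claw":{"type":"number"}},"required":["targets"]}

```bash
mkdir -p pics
cat > h.py <<'E'
import numpy as np, cv2
from bench import robot
from scipy.spatial.transform import Rotation as R
def cam(n):
    i=robot.camera_info(n); f=240/np.tan(np.radians(i['vfov'])/2)
    if 'extrinsics' in i: T=np.array(i['extrinsics'])
    else:
        o=robot.get_obs(); W=np.eye(4); r=np.array(o['ee_rot']); W[:3,:3]=R.from_euler('xyz',r).as_matrix() if r.size==3 else r
        W[:3,3]=o['tool_pos']; T=W@np.array(i['T_tool_cam'])
    return f,i['cx'],i['cy'],i['k1'],T
def ray(c,u,v):
    f,cx,cy,k,T=c; d=np.array([(u-cx)/f,(v-cy)/f]); s=d.copy()
    for _ in range(30): s=d/(1+k*(s@s))
    w=T[:3,:3]@np.array([s[0],-s[1],-1]); return T[:3,3],w
def at_z(c,u,v,z):
    o,w=ray(c,u,v); return o+w*(z-o[2])/w[2]
def proj(c,p):
    f,cx,cy,k,T=c; q=T[:3,:3].T@(np.array(p)-T[:3,3]); s=np.array([q[0],-q[1]])/-q[2]
    s=s*(1+k*(s@s)); return np.array([cx+f*s[0],cy+f*s[1]])
def snap(n,f):
    im=robot.snapshot(n); cv2.imwrite('pics/'+f,im[...,::-1]); return im
E
python3 - <<'E'
from h import *
print(robot.get_obs())
for n in('side','top','wrist'):
    c=cam(n); print(n,c[:4],c[4].round(3).tolist()); snap(n,n+'0.png')
E
```

```text
{'time': 0.0, 'joint_positions': array([-1.30112745e+00,  8.79433468e-02,  1.37224723e+00, -1.49582409e-05,
        1.68356458e+00, -1.03104967e-01]), 'qvel': array([-0.00107104,  0.00129053, -0.0011958 , -0.00100128, -0.00066561,
        0.00030025]), 'joint_torque': array([-9.68521490e-04, -3.40185463e+01, -3.02425754e+01,  7.16394070e-02,
        3.31741164e-02, -1.83108200e-04]), 'tool_pos': array([ 0.20015403, -0.51170876,  0.20431409]), 'ee_rot': array([-3.13944011e+00, -2.07781299e-04,  3.72771955e-01]), 'wrist_force': array([ 0.01565106, -0.74853596, -0.6760986 ]), 'wrist_torque': array([ 0.03235243, -0.03870874,  0.06018329]), 'finger_force': 0.0, 'width': 0.09392856389631862}
side (np.float64(498.408877358214), 309.2161454453315, 238.87433652852317, -0.10171728662137045) [[-0.944, 0.17, -0.282, 0.098], [-0.329, -0.503, 0.799, 1.145], [-0.007, 0.848, 0.531, 0.861], [0.0, 0.0, 0.0, 1.0]]
top (np.float64(613.530047556904), 314.3988410369688, 240.36285550643663, -0.21712267639039579) [[0.025, 0.99, -0.142, 0.293], [-1.0, 0.025, -0.002, 0.024], [0.001, 0.142, 0.99, 1.519], [0.0, 0.0, 0.0, 1.0]]
wrist (np.float64(397.3358329087599), 316.3929168605956, 242.30246719093267, -0.07289960552235887) [[0.364, 0.898, 0.248, 0.273], [-0.932, 0.351, 0.096, -0.486], [-0.001, -0.266, 0.964, 0.384], [0.0, 0.0, 0.0, 1.0]]
```

View pics/top0.png

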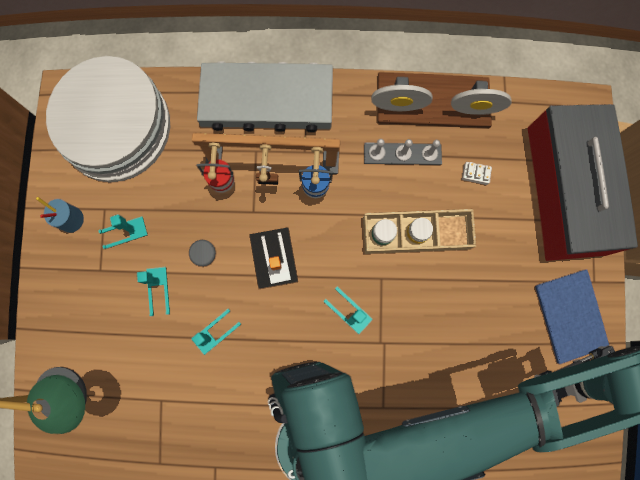

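View pics/side0.png

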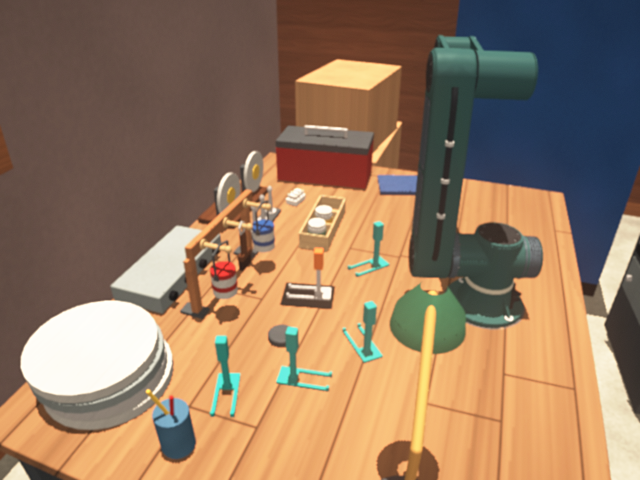

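Top view: the orange-handled lifter stands on the black mat at about (275,262); four turquoise look-alikes are at (125,230), (153,290), (215,335) and (350,310). Red canister hangs on the left peg (218,178), brush on the middle, blue on the right (316,182). The empty cork cell is the right one (455,230). I'll confirm in a crop.

Run:
```python
import cv2,numpy as np
im=cv2.imread('pics/top0.png')
a=cv2.resize(im[215:300,235:315],None,fx=6,fy=6,interpolation=cv2.INTER_CUBIC)[:, :400]
b=cv2.resize(im[125:205,185:345],None,fx=5,fy=5,interpolation=cv2.INTER_CUBIC)
c=cv2.resize(im[205:257,355:480],None,fx=3.2,fy=3.2,interpolation=cv2.INTER_CUBIC)
a=cv2.resize(im[222:294,245:303],None,fx=6,fy=6,interpolation=cv2.INTER_CUBIC)
cv2.imwrite('pics/lift.png',a); cv2.imwrite('pics/rail.png',b)
can=np.zeros((600,800,3),np.uint8); b=b[:400]
a4=cv2.resize(im[225:291,245:303],None,fx=4,fy=4,interpolation=cv2.INTER_CUBIC)
b5=cv2.resize(im[128:200,190:345],None,fx=4.5,fy=4.5,interpolation=cv2.INTER_CUBIC)
c4=cv2.resize(im[205:257,360:480],None,fx=4,fy=4,interpolation=cv2.INTER_CUBIC)
can[:b5.shape[0],:b5.shape[1]]=b5
can[330:330+a4.shape[0],:a4.shape[1]]=a4; can[330:330+c4.shape[0],300:300+c4.shape[1]]=c4
cv2.imwrite('pics/comb.png',can)
```

```text
(no output)
```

View pics/comb.png

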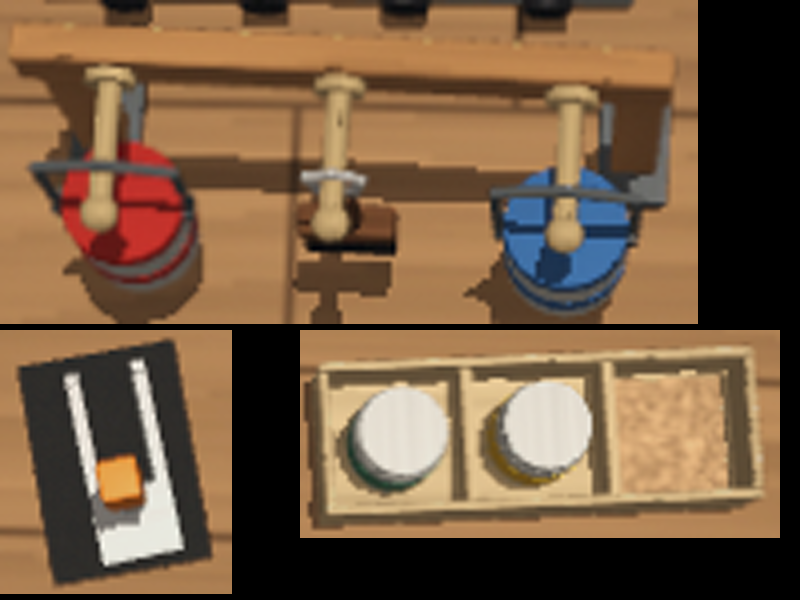

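The crop confirms the lifter: it has an orange handle and white steel fork and stands on the mat, tines pointing away from the robot. The red canister is on the left peg, and the cork pad is in the right cell at about (453,231).

Run:
```python
from h import *
c=cam('top')
def P(l,z): return np.array([at_z(c,u,v,z) for u,v in l])[:,:2]
m=P([(249.5,234.5),(288,227.5),(298,281.75),(258.75,288.75)],.004); print('mat',m.mean(0),np.linalg.norm(np.diff(m,axis=0),axis=1), np.degrees(np.arctan2(*(m[0]+m[1]-m[2]-m[3])[::-1])))
t=P([(263,236.25),(279.25,233)],.017); print('tips',t,np.linalg.norm(t[0]-t[1]))
h=P([(274.5,262.5)],.149); print('handle',h); d=t.mean(0)-h[0]; print(np.linalg.norm(d),np.degrees(np.arctan2(d[1],d[0])))
b=P([(211.8,175.3),(263.6,177.3),(315.8,180.2)],.2); print('balls',b,np.linalg.norm(np.diff(b,axis=0),axis=1)); d=b[0]-b[2]; print('railyaw',np.degrees(np.arctan2(-d[0],d[1])))
k=lambda l:[(360+(x-300)/4,205+(y-330)/4) for x,y in l]
p=P(k([(615,378),(728,372),(730,490),(618,495)]),.010); print('pad',p.mean(0),np.linalg.norm(np.diff(p,axis=0),axis=1))
q=P(k([(318,366),(752,350),(765,495),(328,515)]),.055); print('crate',q.mean(0),np.linalg.norm(np.diff(q,axis=0),axis=1)); d=q[0]-q[1];a=np.arctan2(-d[0],d[1]);print('yaw',np.degrees(a)); print('padfromcrate',q.mean(0)+.088*np.array([np.sin(a),-np.cos(a)]))
# side check
s=cam('side'); print('side handle',proj(s,[*h[0],.149]),'balls',[proj(s,[*x,.2]).round(1).tolist() for x in b],'tips',[proj(s,[*x,.017]).round(1).tolist() for x in t],'crate',[proj(s,[*x,.055]).round(1).tolist() for x in q])
im=cv2.imread('pics/side0.png'); 
a=cv2.resize(im[225:325,190:350],None,fx=5,fy=5,interpolation=cv2.INTER_CUBIC); cv2.imwrite('pics/sidecrop.png',a)
```

```text
mat [0.46345512 0.12749752] [0.09800083 0.13827082 0.09866788] 11.931231519313146
tips [[0.515462   0.15453644]
 [0.52461354 0.11447901]] 0.04108951863796695
handle [[0.43701867 0.11495877]]
0.08528969531079962 13.250365633326643
balls [[0.62254265 0.25825583]
 [0.62022454 0.14237407]
 [0.61635153 0.02678591]] [0.11590494 0.11565303]
railyaw -1.5321226757403323
pad [ 0.54234538 -0.32214671] [0.07340898 0.07549076 0.07215234]
crate [ 0.53430938 -0.23130442] [0.26969029 0.09031625 0.26942307]
yaw 3.7739403000238196
padfromcrate [ 0.54010154 -0.31911359]
side handle [318.43558668 249.50682492] balls [[227.4, 249.2], [248.6, 226.3], [267.5, 206.5]] tips [[286.4, 292.5], [288.6, 283.4]] crate [[298.6, 232.4], [320.1, 194.3], [345.1, 197.2], [327.2, 236.2]]
```

View pics/sidecrop.png

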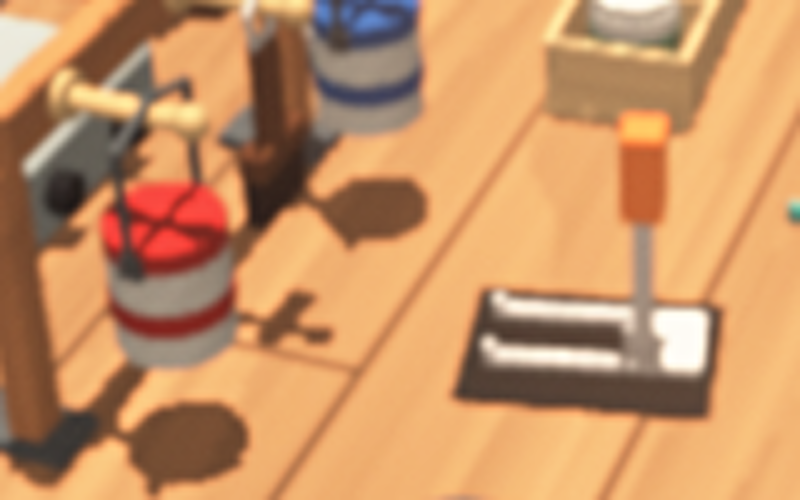

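>>> arm_command([
  [0.03,0.077,0.03,-0.03],
  [0.06,0.154,0.06,-0.067],
  [0.09,0.231,0.088,-0.067],
  [0.12,0.308,0.088,-0.067],
  [0.15,0.385,0.088,-0.067],
  [0.18,0.462,0.088,-0.067],
  [0.21,0.539,0.088,-0.067],
  [0.24,0.62,0.088,-0.067],
], claw=0)

```text
time: 0.82
tool_pos: [0.3182, -0.2062, 0.2493]
ee_rot: [3.141, -0.0, 0.232]
wrist_force: [0.7, -1.3, -0.0]
width: 0.0943
finger_force: 0.0
```

>>> arm_command([
  [0.029,0.079,0,0],
  [0.058,0.158,0,0],
  [0.087,0.237,0,0],
  [0.116,0.316,0,0],
  [0.146,0.395,0,0],
  [0.176,0.475,0,0],
  [0.206,0.555,0,0],
  [0.234,0.634,0,0],
])

```text
time: 1.48
tool_pos: [0.4336, 0.1067, 0.2494]
ee_rot: [3.141, -0.0, 0.233]
wrist_force: [1.2, -0.2, -0.4]
width: 0.0942
finger_force: 0.0
```

>>> arm_command([
  [0,0,0,0],
  [0,0,0,0],
  [0,0,0,0],
])

```text
time: 1.73
tool_pos: [0.4332, 0.1041, 0.2491]
ee_rot: [3.141, 0.001, 0.233]
wrist_force: [-0.6, 0.1, -0.2]
width: 0.0942
finger_force: 0.0
```

Run:
```python
from h import *
o=robot.get_obs(); print(o['tool_pos'],o['ee_rot'],o['wrist_force'],o['joint_positions'])
c=cam('wrist'); snap('wrist','w1.png')
for p in [(.437,.115,.149)]: print(proj(c,p))
h=np.array([.437,.115]);a=np.radians(13);u=np.array([np.cos(a),np.sin(a)]);n=np.array([-u[1],u[0]])
for s in(1,-1): print(proj(c,[*(h+.085*u+s*.021*n),.017]),proj(c,[*(h-.034*u+s*.025*n),.010]))
```

```text
[0.4332121  0.10412726 0.24909402] [3.14092019e+00 1.33855076e-03 2.32921655e-01] [-0.6270941   0.13050684 -0.23757694] [ 1.09168685e-01 -1.50723166e-01  1.51638684e+00 -8.50594898e-04
  1.77717421e+00  1.44686912e+00]
[300.27388329 234.23557765]
[283.81469315 118.55056056] [282.21303851 232.72529376]
[326.01619312 118.73816797] [328.28430614 232.95103632]
```

View pics/w1.png

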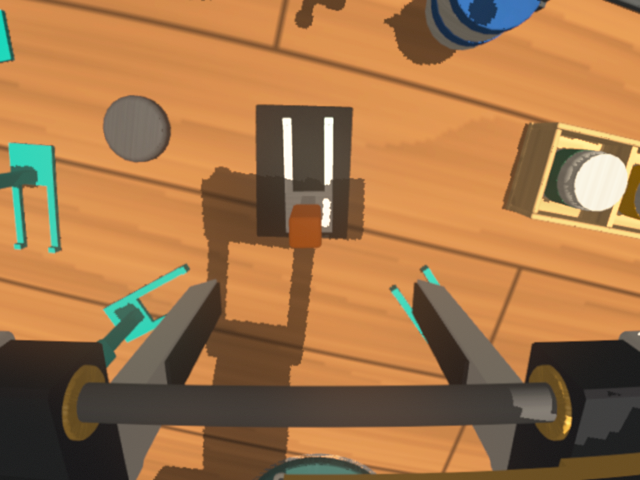

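The wrist view shows the handle top at about (306,233) and tine tips at (287,119) and (328,119). That agrees with the top-camera estimate to about 3 mm. Next I align and descend.

>>> arm_command([
  [0.008,0.018,-0.02,0],
  [0.008,0.018,-0.06,0],
  [0.008,0.018,-0.1,0],
  [0.008,0.018,-0.15,0],
  [0.008,0.018,-0.2,0],
  [0.008,0.018,-0.25,0],
  [0.008,0.018,-0.28,0],
  [0.008,0.018,-0.292,0],
])

```text
time: 2.45
tool_pos: [0.4353, 0.1121, 0.0999]
ee_rot: [-3.141, 0.006, 0.23]
wrist_force: [0.3, -0.9, -0.1]
width: 0.0938
finger_force: 0.0
```

>>> arm_command([
  [0,0,0,0],
  [0,0,0,0],
  [0,0,0,0],
  [0,0,0,0],
  [0,0,0,0],
  [0,0,0,0],
  [0,0,0,0],
  [0,0,0,0],
], claw=1)

```text
time: 3.12
tool_pos: [0.4377, 0.1136, 0.1038]
ee_rot: [3.141, -0.0, 0.233]
wrist_force: [-0.8, -0.2, -0.9]
width: 0.0442
finger_force: 0.0
```

>>> arm_command([
  [0,0,0,0],
  [0,0,0,0],
  [0,0,0,0],
  [0,0,0,0],
  [0,0,0,0],
  [0,0,0,0],
])

```text
time: 3.62
tool_pos: [0.4375, 0.1135, 0.1034]
ee_rot: [3.142, 0.0, 0.232]
wrist_force: [-0.6, 0.3, -0.1]
width: 0.0237
finger_force: 30.0
```

>>> arm_command([
  [0,0,0.01,0],
  [0,0,0.03,0],
  [0,0,0.06,0],
  [0,0,0.1,0],
  [0,0,0.14,0],
  [0,0,0.17,0],
  [0,0,0.19,0],
  [0,0,0.2,0],
])

```text
time: 4.28
tool_pos: [0.4383, 0.1136, 0.2057]
ee_rot: [3.141, -0.003, 0.232]
wrist_force: [-0.0, -0.4, -1.9]
width: 0.0241
finger_force: 30.0
```

>>> arm_command([
  [0.01,0.02,0.02,-0.01],
  [0.025,0.06,0.04,-0.03],
  [0.045,0.11,0.06,-0.05],
  [0.065,0.16,0.08,-0.07],
  [0.085,0.21,0.1,-0.09],
  [0.105,0.255,0.112,-0.11],
  [0.118,0.285,0.114,-0.12],
  [0.124,0.296,0.114,-0.124],
])

```text
time: 4.95
tool_pos: [0.4999, 0.2636, 0.2596]
ee_rot: [-3.141, 0.001, -0.026]
wrist_force: [1.1, 0.9, -2.4]
width: 0.0237
finger_force: 30.0
```

>>> arm_command([
  [0,0,0,0],
  [0,0,0,0],
  [0,0,0,0],
  [0,0,0,0],
])

```text
time: 5.28
tool_pos: [0.4992, 0.2604, 0.2604]
ee_rot: [3.141, 0.001, -0.028]
wrist_force: [0.1, 0.7, -1.9]
width: 0.0241
finger_force: 30.0
```

```bash
cat >> h.py <<'E'
def tcp():
    o=robot.get_obs(); return np.array(o['tool_pos']),np.array(o['ee_rot']),o
def lifter_pts(t,yaw):
    z=t[2]-.0995;u=np.array([np.cos(yaw),np.sin(yaw)]);n=np.array([-u[1],u[0]])
    return {'tipL':[*(t[:2]+.085*u+.021*n),z+.013],'tipR':[*(t[:2]+.085*u-.021*n),z+.013],'handle':[*t[:2],z+.145]}
E
python3 - <<'E'
from h import *
t,r,o=tcp(); print(t,r)
L=lifter_pts(t,r[2])
ims={}
for n in('wrist','side','top'):
    c=cam(n); ims[n]=snap(n,n+'2.png')
    print(n,{k:proj(c,p).round(1).tolist() for k,p in L.items()},'ball',proj(c,(.6225,.2583,.2)).round(1),'hang',proj(c,(.6425,.2577,.206)).round(1))
w=ims['wrist'][40:340,120:520]; s=ims['side'][200:325,170:340]; tp=ims['top'][125:245,180:280]
can=np.zeros((600,800,3),np.uint8)
can[:300,:400]=w; x=cv2.resize(s,None,fx=2.35,fy=2.35,interpolation=2)[:300,:400]; can[:x.shape[0],400:400+x.shape[1]]=x
x=cv2.resize(s[20:95],None,fx=4,fy=4,interpolation=2)[:300,:480]; can[300:300+x.shape[0],320:320+x.shape[1]]=x
x=cv2.resize(tp,None,fx=2.5,fy=2.5,interpolation=2);can[300:600,:250]=x
cv2.imwrite('pics/c2.png',can[...,::-1])
E
```

```text
[0.49919194 0.26044019 0.26036607] [ 3.14096567e+00  5.14716350e-04 -2.81880387e-02]
wrist {'tipL': [280.8, 121.8], 'tipR': [346.0, 121.8], 'handle': [311.8, 346.7]} ball [310.6  50.3] hang [310.4   8.9]
side {'tipL': [238.5, 265.6], 'tipR': [246.5, 256.4], 'handle': [271.8, 219.8]} ball [227.4 249.2] hang [220.  245.6]
top {'tipL': [203.7, 194.2], 'tipR': [222.0, 195.1], 'handle': [199.0, 221.7]} ball [211.8 175.3] hang [212.1 165.9]
```

View pics/c2.png

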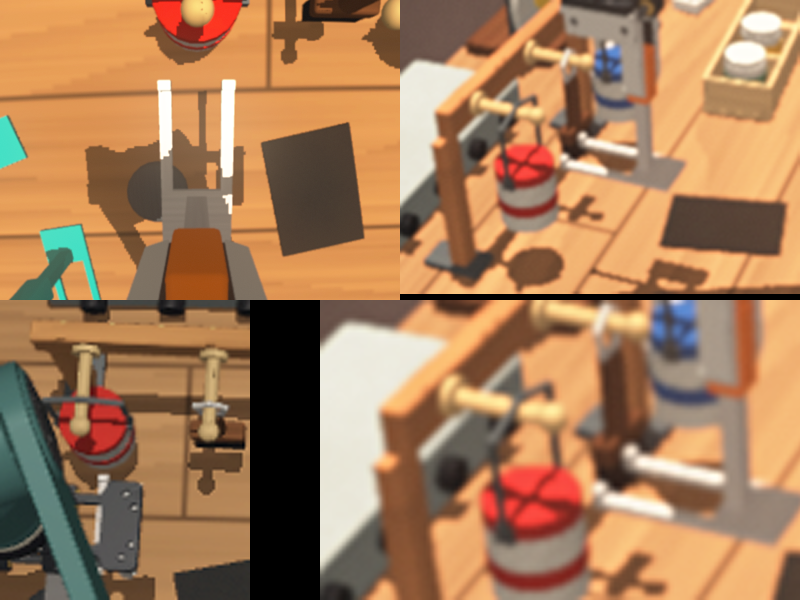

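Wrist crop: tine tips at (285,122) and (349,121) are centred on 317, the handle on 317 and the red canister's peg ball at (318,52). The fork is lined up with the peg within about 1 mm, and its height falls mid-window. Next I advance under the bail.

>>> arm_command([
  [0.015,0,0,0],
  [0.04,-0.001,0,0],
  [0.07,-0.002,0,0],
  [0.1,-0.003,0,0],
  [0.13,-0.004,0,0],
  [0.16,-0.005,0,0],
  [0.18,-0.006,0,0],
  [0.19,-0.006,0,0],
])

```text
time: 6.1
tool_pos: [0.5962, 0.2578, 0.2596]
ee_rot: [3.141, 0.0, -0.028]
wrist_force: [-1.0, -0.1, -2.8]
width: 0.0238
finger_force: 30.0
```

>>> arm_command([
  [0,0,0.01,0],
  [0,0,0.02,0],
  [0,0,0.03,0],
  [0,0,0.03,0],
])

```text
time: 6.43
tool_pos: [0.5947, 0.2588, 0.2782]
ee_rot: [-3.14, -0.004, -0.027]
wrist_force: [-0.9, -0.7, -1.8]
width: 0.024
finger_force: 30.0
```

Run:
```python
from h import *
t,r,o=tcp(); print(t,r,o['wrist_force'])
a=snap('side','side3.png')[200:320,170:330]; w=snap('wrist','w3.png')[0:300,160:480]
can=np.zeros((600,800,3),np.uint8); x=cv2.resize(a,None,fx=3,fy=3,interpolation=2); can[:360,:480]=x; can[:300,480:800]=w
cv2.imwrite('pics/c3.png',can[:370,:,::-1])
```

```text
[0.59465876 0.2588281  0.27817268] [-3.14031831 -0.00354706 -0.02685671] [-0.89547975 -0.65054249 -1.8011246 ]
```

View pics/c3.png

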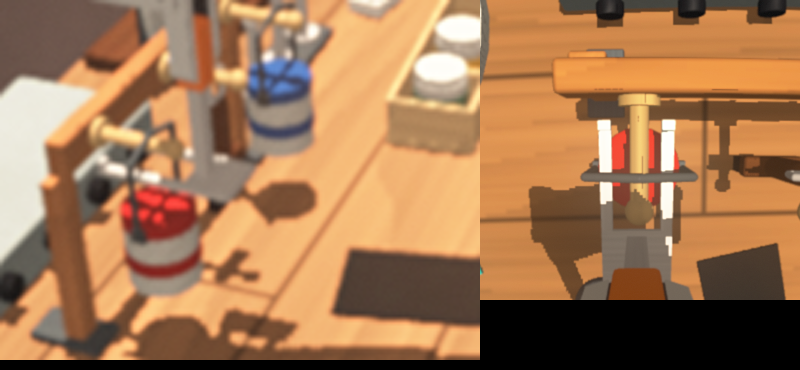

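Both tines run either side of the peg under the bail, centred, with the bail mid-tine. Next I lift.

>>> arm_command([
  [0,0,0.008,0],
  [0,0,0.016,0],
  [0,0,0.024,0],
  [0,0,0.032,0],
  [0,0,0.042,0],
  [0,0,0.055,0],
  [0,0,0.07,0],
  [0,0,0.082,0],
])

```text
time: 7.2
tool_pos: [0.5946, 0.2585, 0.317]
ee_rot: [3.141, 0.0, -0.027]
wrist_force: [-0.1, -0.3, -5.7]
width: 0.024
finger_force: 30.0
```

>>> arm_command([
  [0,0,0.004,0],
  [0,0,0.006,0],
  [0,0,0.006,0],
  [0,0,0.006,0],
])

```text
time: 7.53
tool_pos: [0.5945, 0.2585, 0.3191]
ee_rot: [3.141, 0.001, -0.027]
wrist_force: [0.4, 0.7, -4.7]
width: 0.0236
finger_force: 30.0
```

Run:
```python
from h import *
t,r,o=tcp(); print(t,r,o['wrist_force'],o['wrist_torque'])
a=snap('side','side4.png')[190:310,170:330]; w=snap('wrist','w4.png')[0:300,160:480]
can=np.zeros((600,800,3),np.uint8); x=cv2.resize(a,None,fx=3,fy=3,interpolation=2); can[:360,:480]=x; can[:300,480:800]=w
cv2.imwrite('pics/c4.png',can[:370,:,::-1])
```

```text
[0.59448559 0.25847139 0.31911548] [ 3.14126371e+00  7.01385296e-04 -2.72068490e-02] [ 0.44074578  0.68211051 -4.7218267 ] [ 0.04528929  0.20742394 -0.01722204]
```

View pics/c4.png

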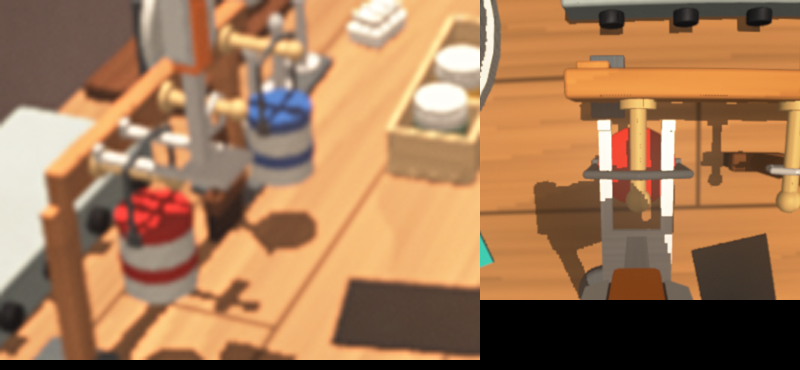

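The canister's weight (about 3 N) is on the fork and the bail is above the ball head. Next I retract smoothly.

>>> arm_command([
  [-0.003,0,0,0],
  [-0.009,0,0,0],
  [-0.018,0.001,0,0],
  [-0.03,0.001,0,0],
  [-0.044,0.001,0,0],
  [-0.06,0.002,0,0],
  [-0.077,0.002,0,0],
  [-0.094,0.003,0,0],
])

```text
time: 8.3
tool_pos: [0.5464, 0.26, 0.3198]
ee_rot: [3.142, -0.0, -0.027]
wrist_force: [0.0, -0.6, -4.6]
width: 0.024
finger_force: 30.0
```

>>> arm_command([
  [-0.017,0,0,0],
  [-0.034,0.001,0,0],
  [-0.05,0.001,0,0],
  [-0.066,0.001,0.005,0],
  [-0.08,0.002,0.012,0],
  [-0.093,0.002,0.02,0],
  [-0.103,0.002,0.03,0],
  [-0.109,0.002,0.04,0],
])

```text
time: 8.97
tool_pos: [0.4924, 0.2611, 0.3405]
ee_rot: [-3.141, -0.001, -0.027]
wrist_force: [-0.0, -0.1, -5.1]
width: 0.0239
finger_force: 30.0
```

>>> arm_command([
  [0,-0.003,0.01,0],
  [0,-0.009,0.02,0],
  [0,-0.018,0.028,0],
  [0,-0.03,0.033,0],
  [0,-0.045,0.036,0],
  [0,-0.063,0.038,0],
  [0,-0.084,0.039,0],
  [0,-0.108,0.04,0],
])

```text
time: 9.63
tool_pos: [0.493, 0.2058, 0.3592]
ee_rot: [3.141, 0.001, -0.027]
wrist_force: [-0.7, -0.0, -5.3]
width: 0.024
finger_force: 30.0
```

Run:
```python
from h import *
t,r,o=tcp(); print(t,r,o['wrist_force'],o['wrist_torque'],o['time'])
```

```text
[0.4929796  0.20579996 0.35922564] [ 3.14120247e+00  7.07722948e-04 -2.73563797e-02] [-0.73057881 -0.03565448 -5.26764451] [-0.02330668  0.22552849  0.01763034] 9.6333
```

>>> arm_command([
  [0,-0.026,0,0],
  [0,-0.054,0,0],
  [0,-0.084,0,0],
  [0,-0.114,0,0],
  [0,-0.144,0,0],
  [0,-0.174,0,0],
  [0,-0.204,0,0],
  [0,-0.234,0,0],
])

```text
time: 10.3
tool_pos: [0.4926, 0.0881, 0.3594]
ee_rot: [3.141, 0.0, -0.028]
wrist_force: [-0.5, 0.2, -5.2]
width: 0.0239
finger_force: 30.0
```

>>> arm_command([
  [0,-0.03,0,0],
  [0,-0.06,0,0],
  [0,-0.09,0,0],
  [0,-0.12,0,0],
  [0,-0.15,0,0],
  [0,-0.18,0,0],
  [0,-0.21,0,0],
  [0,-0.24,0,0],
])

```text
time: 10.97
tool_pos: [0.4924, -0.0318, 0.3595]
ee_rot: [3.141, 0.0, -0.028]
wrist_force: [-0.0, -0.0, -5.0]
width: 0.024
finger_force: 30.0
```

>>> arm_command([
  [0,-0.03,0,0],
  [0,-0.06,0,0],
  [0,-0.09,0,0],
  [0,-0.12,0,0],
  [0,-0.15,0,0],
  [0,-0.18,0,0],
  [0,-0.21,0,0],
  [0,-0.24,0,0],
])

```text
time: 11.63
tool_pos: [0.4922, -0.1517, 0.3595]
ee_rot: [3.141, 0.0, -0.028]
wrist_force: [-0.5, 1.0, -4.8]
width: 0.0236
finger_force: 30.0
```

>>> arm_command([
  [0,-0.03,0,0],
  [0,-0.06,0,0],
  [0,-0.09,0,0],
  [0,-0.12,0,0],
  [0,-0.148,0,0],
  [0,-0.174,0,0],
  [0,-0.198,0,0],
  [0,-0.22,0,0],
])

```text
time: 12.3
tool_pos: [0.4929, -0.2614, 0.3594]
ee_rot: [3.142, 0.0, -0.028]
wrist_force: [-0.9, -0.8, -4.7]
width: 0.0239
finger_force: 30.0
```

>>> arm_command([
  [0,-0.02,0,0],
  [0,-0.038,0,0],
  [0,-0.054,0,0],
  [0,-0.068,0,0],
  [0,-0.08,0,0],
  [0,-0.09,0,0],
  [0,-0.097,0,0],
  [0,-0.1,0,0],
])

```text
time: 12.97
tool_pos: [0.4931, -0.3105, 0.3594]
ee_rot: [3.141, 0.0, -0.027]
wrist_force: [0.8, 1.0, -4.7]
width: 0.024
finger_force: 30.0
```

>>> arm_command([
  [0,0,0,0],
  [0,0,0,0],
  [0,0,0,0],
  [0,0,0,0],
  [0,0,0,0],
  [0,0,0,0],
])

```text
time: 13.47
tool_pos: [0.4931, -0.3098, 0.3596]
ee_rot: [3.141, -0.0, -0.027]
wrist_force: [-0.2, -0.0, -5.5]
width: 0.0236
finger_force: 30.0
```

Run:
```python
from h import *
t,r,o=tcp(); print(t,r,o['wrist_force'])
z=t[2]-.0995-.13+.0; b=np.array([t[0]+.048,t[1]-.0013])
w=snap('wrist','w5.png'); s=snap('side','s5.png'); tp=snap('top','t5.png')
for n in('wrist','side','top'):
    c=cam(n); print(n,'can base',proj(c,[*b,z]).round(1),'lid',proj(c,[*b,z+.075]).round(1),'pad',proj(c,[.541,-.320,.01]).round(1),'balltips',)
can=np.zeros((600,800,3),np.uint8); can[:300,:320]=w[0:300,160:480]
x=cv2.resize(s[110:250,260:380],None,fx=4,fy=4,interpolation=2); can[:560,320:800]=x
x=cv2.resize(tp[180:280,400:500],None,fx=3,fy=3,interpolation=2); can[300:600,:300]=x
cv2.imwrite('pics/c5.png',can[...,::-1])
```

```text
[ 0.49309702 -0.30981611  0.35963433] [ 3.14142257e+00 -1.71732993e-04 -2.69438594e-02] [-0.15745559 -0.04623848 -5.54203666]
wrist can base [314.3 163.5] lid [313.9 170.1] pad [321.5 156.6] balltips
side can base [328.9 183. ] lid [329.2 162.4] pad [329.2 213. ] balltips
top can base [460.1 223.2] lid [468.  217.4] pad [452.4 231.4] balltips
```

View pics/c5.png

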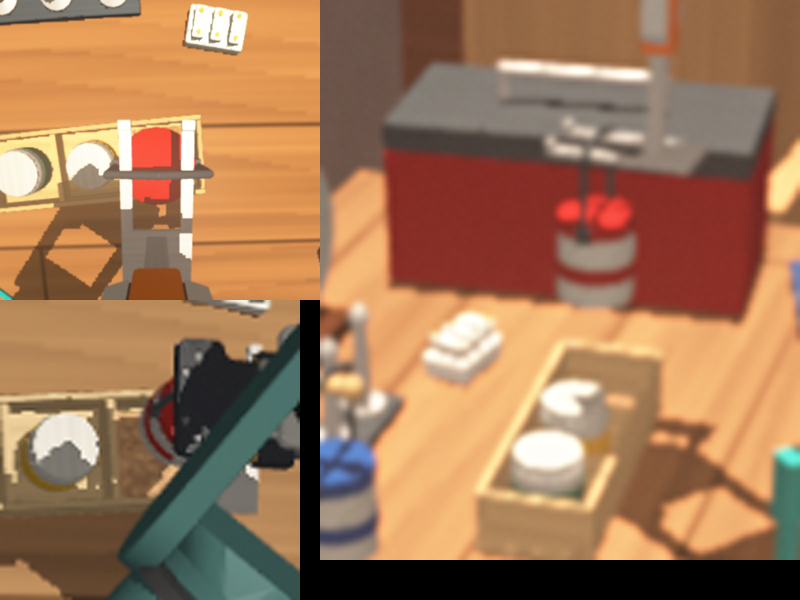

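Run:
```python
from h import *
t,r,o=tcp(); c=cam('wrist'); y=r[2];u=np.array([np.cos(y),np.sin(y)])
for x in(.040,.044,.048,.052): print(x,proj(c,[*(t[:2]+x*u),t[2]-.0995+.0115]).round(1))
print(proj(c,[*(t[:2]+.085*u),t[2]-.0995+.013]).round(1))
a=np.radians(3.77);e=np.array([np.cos(a),np.sin(a)]);n=np.array([-e[1],e[0]]);q=np.array([.535,-.2315])
for i,j in((1,-1),(-1,-1),(1,1)): print(i,j,proj(c,[*(q+i*.047*e+j*.135*n),.055]).round(1))
```

```text
0.04 [313.6 191. ]
0.044 [313.6 185. ]
0.048 [313.6 179.1]
0.052 [313.5 173.1]
[313.4 121.8]
1 -1 [357.8 114.7]
-1 -1 [363.1 194.1]
1 1 [132.9 138.4]
```

Side view: the canister hangs upright, lid at about (329,162), over the crate's right end. Wrist view: the bail rides about 52 mm along the tines. I correct by -3.5 mm in x and -9 mm in y, then descend.

>>> arm_command([
  [-0.001,-0.003,0,0],
  [-0.003,-0.008,-0.004,0],
  [-0.005,-0.013,-0.012,0],
  [-0.006,-0.017,-0.024,0],
  [-0.007,-0.019,-0.038,0],
  [-0.007,-0.019,-0.054,0],
  [-0.007,-0.019,-0.068,0],
  [-0.007,-0.019,-0.08,0],
])

```text
time: 14.28
tool_pos: [0.4893, -0.3193, 0.3179]
ee_rot: [-3.14, 0.001, -0.027]
wrist_force: [-0.5, 0.0, -5.0]
width: 0.0237
finger_force: 30.0
```

>>> arm_command([
  [0,0,-0.016,0],
  [0,0,-0.034,0],
  [0,0,-0.052,0],
  [0,0,-0.07,0],
  [0,0,-0.088,0],
  [0,0,-0.104,0],
  [0,0,-0.118,0],
  [0,0,-0.13,0],
])

```text
time: 14.95
tool_pos: [0.4894, -0.3194, 0.2534]
ee_rot: [-3.141, 0.001, -0.027]
wrist_force: [0.4, -1.1, -5.6]
width: 0.0238
finger_force: 30.0
```

>>> arm_command([
  [0,0,-0.006,0],
  [0,0,-0.012,0],
  [0,0,-0.018,0],
  [0,0,-0.024,0],
  [0,0,-0.03,0],
  [0,0,-0.034,0],
  [0,0,-0.036,0],
  [0,0,-0.036,0],
])

```text
time: 15.62
tool_pos: [0.4899, -0.3197, 0.2372]
ee_rot: [3.141, -0.001, -0.027]
wrist_force: [0.7, -0.3, -0.8]
width: 0.0242
finger_force: 30.0
```

Run:
```python
from h import *
t,r,o=tcp(); print(t,r,o['wrist_force'])
w=snap('wrist','w6.png'); s=snap('side','s6.png')
can=np.zeros((600,800,3),np.uint8); can[:400,:320]=w[0:400,160:480]
x=cv2.resize(s[130:250,275:375],None,fx=4.8,fy=4.8,interpolation=2); can[:576,320:800]=x
cv2.imwrite('pics/c6.png',can[...,::-1])
```

```text
[ 0.48985654 -0.31969168  0.23722246] [ 3.14061593e+00 -1.34075512e-03 -2.72140315e-02] [ 0.67196676 -0.30813884 -0.75957049]
```

View pics/c6.png

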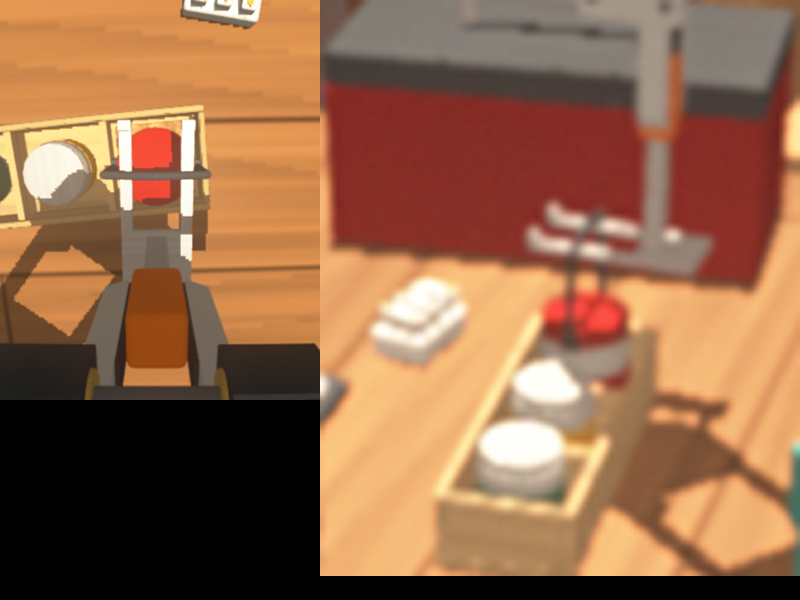

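The wrist force has dropped back to the lifter's own weight and the canister sits level in the right cell. I lower the fork 13 mm clear of the bail and check the lid numerically.

>>> arm_command([
  [0,0,-0.002,0],
  [0,0,-0.006,0],
  [0,0,-0.012,0],
  [0,0,-0.018,0],
  [0,0,-0.024,0],
  [0,0,-0.026,0],
  [0,0,-0.026,0],
])

```text
time: 16.3
tool_pos: [0.4893, -0.3193, 0.2227]
ee_rot: [-3.141, 0.001, -0.027]
wrist_force: [1.1, -0.4, -3.0]
width: 0.0242
finger_force: 30.0
```

```bash
cat > lid.py <<'E'
from h import *
t,r,o=tcp(); print(t,o['wrist_force'])
from scipy.optimize import least_squares
s=robot.snapshot('side').astype(int); c=cam('side')
m=((s[...,0]>110)&(s[...,1]<75)&(s[...,2]<75)).astype(np.uint8); m[:150]=0; m[:, :310]=0; m[:,380:]=0; m[215:]=0
# lid: bright red blob above; restrict to its top component
n,l,st,ce=cv2.connectedComponentsWithStats(m); print([(st[i].tolist(),ce[i].round(1).tolist()) for i in range(1,n) if st[i][4]>10])
th=np.linspace(0,2*np.pi,40)
P=np.array([proj(c,[.5415+.0325*np.cos(a),-.3205+.0325*np.sin(a),.085]) for a in th]); print('pred lid top box',P.min(0).round(1),P.max(0).round(1))
E
python3 lid.py
```

```text
[ 0.48933992 -0.31930716  0.22274898] [ 1.08237044 -0.37357891 -2.96481791]
[([310, 151, 33, 34, 871], [324.3, 165.7]), ([348, 150, 25, 40, 691], [359.4, 169.4]), ([322, 191, 17, 11, 119], [329.8, 196.4])]
pred lid top box [319.9 189.5] [338.9 198.1]
```

The lid blob (322–339, 191–202) matches the prediction, so the canister is centred on the pad. Next I withdraw the fork.

>>> arm_command([
  [-0.01,0,0,0],
  [-0.03,0.001,0,0],
  [-0.055,0.001,0,0],
  [-0.085,0.002,0,0],
  [-0.115,0.003,0,0],
  [-0.145,0.004,0,0],
  [-0.175,0.005,0,0],
  [-0.2,0.005,0,0],
])

```text
time: 17.02
tool_pos: [0.3879, -0.3168, 0.224]
ee_rot: [3.141, 0.0, -0.028]
wrist_force: [0.9, -0.2, -2.4]
width: 0.0237
finger_force: 30.0
```

```bash
python3 lid.py
```

```text
[ 0.38787603 -0.3168327   0.22395881] [ 0.91234702 -0.18582954 -2.40905686]
[([310, 150, 62, 37, 1829], [339.0, 167.6]), ([328, 177, 5, 9, 31], [330.5, 181.8]), ([322, 192, 16, 10, 87], [329.5, 197.2])]
pred lid top box [319.9 189.5] [338.9 198.1]
```

>>> arm_command([
  [0,0.01,0.04,0],
  [0,0.04,0.09,0],
  [0.005,0.09,0.13,0.01],
  [0.01,0.15,0.14,0.02],
  [0.02,0.22,0.14,0.04],
  [0.03,0.29,0.14,0.06],
  [0.04,0.36,0.14,0.08],
  [0.05,0.43,0.14,0.1],
])

```text
time: 17.73
tool_pos: [0.4144, -0.1005, 0.294]
ee_rot: [3.141, -0.001, 0.184]
wrist_force: [1.2, -0.1, -2.6]
width: 0.024
finger_force: 30.0
```

>>> arm_command([
  [0.01,0.07,0,0.012],
  [0.02,0.14,0,0.024],
  [0.03,0.21,0,0.024],
  [0.04,0.28,0,0.024],
  [0.045,0.34,0,0.024],
  [0.05,0.39,0,0.024],
  [0.05,0.42,0,0.024],
  [0.05,0.435,0,0.024],
])

```text
time: 18.4
tool_pos: [0.4393, 0.1176, 0.2936]
ee_rot: [-3.141, -0.0, 0.236]
wrist_force: [-0.2, -0.7, -2.7]
width: 0.024
finger_force: 30.0
```

>>> arm_command([
  [0,0,0,0],
  [0,0,0,0],
  [0,0,0,0],
  [0,0,0,0],
])

```text
time: 18.73
tool_pos: [0.4397, 0.1144, 0.2936]
ee_rot: [3.141, -0.0, 0.231]
wrist_force: [-0.2, -0.3, -3.2]
width: 0.0238
finger_force: 30.0
```

>>> arm_command([
  [0,0.006,-0.03,0],
  [0,0.006,-0.08,0],
  [0,0.006,-0.13,0],
  [0,0.006,-0.19,0],
  [0,0.006,-0.25,0],
  [0,0.006,-0.3,0],
  [0,0.006,-0.34,0],
  [0,0.006,-0.36,0],
])

```text
time: 19.4
tool_pos: [0.4377, 0.1173, 0.1103]
ee_rot: [-3.141, 0.005, 0.231]
wrist_force: [0.1, -1.0, -3.3]
width: 0.0242
finger_force: 30.0
```

>>> arm_command([
  [0,0,-0.004,0],
  [0,0,-0.008,0],
  [0,0,-0.012,0],
  [0,0,-0.016,0],
  [0,0,-0.018,0],
  [0,0,-0.02,0],
  [0,0,-0.02,0],
  [0,0,-0.02,0],
])

```text
time: 20.07
tool_pos: [0.4397, 0.1185, 0.1038]
ee_rot: [3.141, -0.001, 0.233]
wrist_force: [0.6, -0.8, -2.5]
width: 0.0238
finger_force: 30.0
```

>>> arm_command([
  [0,0,-0.001,0],
  [0,0,-0.002,0],
  [0,0,-0.003,0],
  [0,0,-0.003,0],
  [0,0,-0.003,0],
  [0,0,-0.003,0],
])

```text
time: 20.57
tool_pos: [0.4399, 0.1186, 0.1034]
ee_rot: [3.141, -0.001, 0.233]
wrist_force: [-2.5, -0.1, 5.8]
width: 0.0238
finger_force: 30.0
```

Contact reached. Now I release and rise.

>>> arm_command([
  [0,0,0,0],
  [0,0,0,0],
  [0,0,0,0],
  [0,0,0,0],
  [0,0,0,0],
  [0,0,0,0],
  [0,0,0,0],
  [0,0,0,0],
], claw=0)

```text
time: 21.23
tool_pos: [0.4396, 0.1185, 0.1019]
ee_rot: [3.142, 0.0, 0.233]
wrist_force: [-0.2, -1.1, -0.5]
width: 0.0737
finger_force: 0.0
```

>>> arm_command([
  [0,0,0,0],
  [0,0,0,0],
  [0,0,0.01,0],
  [0,0,0.04,0],
  [0,0,0.08,0],
  [0,0,0.14,0],
  [0,0,0.2,0],
  [0,0,0.26,0],
])

```text
time: 21.9
tool_pos: [0.4393, 0.1184, 0.2336]
ee_rot: [3.142, 0.0, 0.232]
wrist_force: [-1.2, 0.1, -0.4]
width: 0.0937
finger_force: 0.0
```

>>> arm_command([
  [0,-0.04,0,0],
  [0,-0.1,0,0],
  [0,-0.16,0,0],
  [0,-0.22,0,0],
  [0,-0.28,0,0],
  [0,-0.34,0,0],
  [0,-0.4,0,0],
  [0,-0.44,0,0],
])

```text
time: 22.57
tool_pos: [0.4393, -0.1039, 0.2325]
ee_rot: [3.14, -0.0, 0.231]
wrist_force: [0.3, -0.1, -0.2]
width: 0.0938
finger_force: 0.0
```

```bash
python3 lid.py
python3 - <<'E'
from h import *
c=cam('side'); s=robot.snapshot('side').astype(int)
def blob(s,box):
    m=((s[...,0]>150)&(s[...,1]>60)&(s[...,1]<130)&(s[...,2]<45)).astype(np.uint8); k=np.zeros_like(m); x0,x1,y0,y1=box;k[y0:y1,x0:x1]=1
    n,l,st,ce=cv2.connectedComponentsWithStats(m*k); i=1+st[1:,4].argmax(); return st[i],ce[i]
b=cv2.cvtColor(s.astype(np.uint8),cv2.COLOR_RGB2HSV)
for nm,im in(('before',cv2.imread('pics/side0.png')[...,::-1].astype(int)),('now',s)): print(nm,blob(im,(305,335,240,280)))
print(proj(c,[.437,.115,.149]),proj(c,[.4399,.1186,.149]))
t=robot.snapshot('top'); ct=cam('top'); h=cv2.cvtColor(t,cv2.COLOR_RGB2HSV); m=((h[...,0]>5)&(h[...,0]<18)&(h[...,1]>200)&(h[...,2]>180)).astype(np.uint8); k=np.zeros_like(m);k[240:285,255:300]=1
n,l,st,ce=cv2.connectedComponentsWithStats(m*k); print([(st[i].tolist(),ce[i],at_z(ct,*ce[i],.149)) for i in range(1,n)])
E
```

```text
[ 0.43931156 -0.10393024  0.23246201] [ 0.34386948 -0.05711506 -0.18133855]
[([310, 151, 28, 36, 721], [321.0, 168.4]), ([346, 150, 27, 40, 679], [359.3, 172.0]), ([328, 177, 5, 9, 31], [330.5, 181.8]), ([322, 192, 16, 10, 88], [329.4, 197.2])]
pred lid top box [319.9 189.5] [338.9 198.1]Traceback (most recent call last):
  File "<stdin>", line 7, in <module>
  File "<stdin>", line 5, in blob
ValueError: attempt to get argmax of an empty sequence
```

Run:
```python
from h import *
def blobs(im,lo,hi,box,amin=15):
    h=cv2.cvtColor(im,cv2.COLOR_RGB2HSV); m=cv2.inRange(h,lo,hi); k=np.zeros_like(m);x0,x1,y0,y1=box;k[y0:y1,x0:x1]=255
    n,l,st,ce=cv2.connectedComponentsWithStats(m&k); return [(st[i].tolist(),ce[i].round(1).tolist()) for i in range(1,n) if st[i][4]>amin]
r=lambda f:cv2.imread('pics/'+f)[...,::-1].copy()
t=snap('top','t9.png'); s=snap('side','s9.png')
for nm,a,b in(('before',r('top0.png'),r('side0.png')),('now',t,s)):
    x=blobs(a,(8,200,130),(16,255,255),(262,290,245,280)); print(nm,'top',x,'side',blobs(b,(5,200,90),(16,255,255),(308,330,240,275)))
    print(' black mat/white', blobs(a,(0,0,190),(180,60,255),(250,300,225,290),10))
print('red lid top',blobs(t,(0,200,100),(4,255,255),(425,480,205,255)),blobs(t,(174,200,100),(180,255,255),(425,480,205,255)))
c=cam('top'); print('pred',proj(c,[.5415,-.3205,.085]),proj(c,[.541-.0325,-.3205,.085]),proj(c,[.541+.0325,-.3205,.085]))
```

```text
before top [] side []
 black mat/white [([261, 237, 8, 29, 79], [265.3, 250.7]), ([269, 236, 22, 48, 309], [281.2, 268.0])]
now top [] side []
 black mat/white [([267, 232, 22, 51, 317], [279.1, 266.2]), ([260, 235, 8, 30, 80], [263.5, 249.8])]
red lid top [([458, 215, 8, 5, 18], [460.6, 216.7])] []
pred [459.53951695 226.30970514] [459.67602254 239.91895714] [459.37755536 213.2043987 ]
```

Run:
```python
from h import *
t=cv2.imread('pics/t9.png')[...,::-1].astype(int); m=((t[...,0]>1.9*t[...,1])&(t[...,0]>1.9*t[...,2])&(t[...,0]>60)).astype(np.uint8); k=np.zeros_like(m);k[200:260,425:490]=1
n,l,st,ce=cv2.connectedComponentsWithStats(m*k); print([(st[i].tolist(),ce[i].round(1).tolist()) for i in range(1,n) if st[i][4]>5])
ys,xs=np.nonzero(m*k); print(xs.min(),xs.max(),ys.min(),ys.max(),xs.mean(),ys.mean())
for y in range(205,256,3): print(y,''.join('#' if m[y,x] else '.' for x in range(435,485)))
```

```text
[([446, 214, 24, 9, 125], [457.8, 217.7]), ([445, 223, 27, 18, 387], [458.5, 230.5]), ([442, 231, 12, 12, 18], [446.6, 238.1])]
442 471 214 242 457.7910447761194 227.77238805970148
205 ..................................................
208 ..................................................
211 ..................................................
214 ...................#########......................
217 ...............##################.................
220 ............#######################...............
223 ........#......####################...............
226 .......#...##########################.............
229 .......#..##########################..............
232 .......#....########################..............
235 ........#....######################...............
238 ..........#.....###############...................
241 .............###..................................
244 ..................................................
247 ..................................................
250 ..................................................
253 ..................................................
```

The lid centre (458,227) is about 1 px from the pad-centred prediction. The lifter's foot and tines are back within 2 px of their start on the mat. I hand in.

```bash
python3 -c "
from bench import robot
print(robot.close_job())"
```

```text
the job is handed in; nothing more can be done
None
```

I handed the job in after about 23 s of the 56 s allowed: in the last camera check the red canister stood on the cork pad about 3 mm off centre, and the lifter stood on its mat within about 5 mm of where it began; the judge's result was not reported.

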